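# Open the staining hood's sash to its working height

## Task

Open the staining hood for work: with a fingertip push the sash bolt on its right-hand post fully back, outwards to the right, and then push the counterweighted sash up from beneath its flared lip until the lip's front edge is level with the tip of the pointer on the left-hand post. Do not run the sash up past the pointer, do not pinch or grip the lip or the bolt's tab, and leave the jars, the dish and the dropper bottle where they stand. Finish with the hand clear, the sash standing at the pointer by itself.

Things in the scene. Friction and masses are not known exactly. Their poses are not given: they have to be found in the camera images.
- hood: White bench-top staining hood with clear sides, 220 mm deep, 420 wide, 410 high, fixed. Origin: centre of its underside; x points into the hood, y to its left, z up. Its front is the plane x = -0.110: two posts at y = -0.21 to -0.16 and 0.16 to 0.21 with a steel counterweight in a slot in each; between them a sill up to z = 0.066, the sash, and a fascia from z = 0.242 up.
- sash (a joint): Height of the clear sash above closed, m: 0 = closed, up to 0.12, up positive. It slides vertically between the posts, is balanced by the counterweights and stays where it is left; about 3 N moves it. Until the bolt is drawn it can rise only about 2.5 mm.
- lip_edge (a point): Middle of the front edge of the sash's lip (axes as the hood's); moves with the sash; 0.109 above the desk when closed. The lip is an aluminium strip 6 mm thick, 200 mm long along y. It flares from the sash's foot outwards and up at 45 degrees: its root is 31 mm further in (+x) and 35 mm lower than this edge. Beneath it all is free down to the desk.
- lip_under: The under half of the lip with its rounded front edge, the side to push on; it faces the robot and down at 45 degrees, so fingers tilted 45 degrees lie flat beneath it. Frame: at the hood's origin while the sash is closed, rises with the sash.
- lip_top: The upper half of the lip, facing the pane; not to be pressed or pinched. Frame: as lip_under.
- mark (a point): Tip of the pointer, an aluminium spike clamped on the left post and reaching inwards (-y): rod 6 mm thick, cone 24 mm long. The tip is 8 mm beside the left end of the lip's path and as far in front of the hood as the lip's front edge. Its height (0.16 to 0.22 above the desk, differs from day to day) is where the lip's front edge shall stand. Axes as the hood's.
- bolt (a joint): Travel of the sash bolt, m: 0 = fully in, its 12 mm bar standing over a catch block on the sash; 0.035 = fully back, at its stop. It moves sideways to the hood's -y (right, outwards). Friction holds it where it is left; about 2 N moves it. The bar is clear of the block from about 0.026.
- bolt_tab (a point): Middle of the inner (left, +y) face of the bolt's thumb tab, the face to push (axes as the hood's); moves with the bolt; 35 mm in front of the hood's front plane. The steel tab is 8 mm thick along y, 38 mm high, 31 mm along x (16 mm inwards, 15 outwards of this point). To its left are 68 mm free up to the lip's end; bar and catch block stand out only 16 mm.
- bolt_outer: The outer (right) half of the thumb tab; not to be pinched. Its frame is the bolt's: at the hood's origin when the bolt is fully in.
- petri_dish: Shallow glass dish, 76 mm across, 11 mm high, loose in front of the hood; origin under its centre.
- jar_a: Sample jar with a screw cap, 44 mm across, 60 mm high, loose, to the left or right in front of the hood; origin under its centre.
- jar_b: Sample jar with a screw cap, 44 mm across, 57 mm high, loose, to the left or right in front of the hood; origin under its centre.
- dropper_1: Brown dropper bottle, 33 mm across, 102 mm high, loose, to the left in front of the hood; origin under its centre.

How it is judged (in metres and radians):
On the way, in this order (a step that is already met when the one before it is completed fails the run):
1. the bolt is pushed fully back while the sash is still closed (value of joint bolt above 0.029 m and value of joint sash below 0.008 m), for 0.1 s.
2. the fingers push the sash up from beneath its lip (value of joint sash above 0.03 m and contact force between the fingers and lip_under above 0.5 N), for 0.05 s.
3. the lip's front edge is level with the pointer (z of lip_edge in the frame of mark between -0.008 and 0.008 m), for 0.2 s.
At the end, for the whole second after the job is handed in: The lip's front edge is within 8 mm of the height of the pointer's tip, the sash is at rest there by itself, and the bolt is drawn back by at least 29 of its 35 mm (all of step 3 and velocity of joint sash between -0.005 and 0.005 m/s and value of joint bolt above 0.029 m); the robot touches nothing.
It fails at once if the sash is run up more than 15 mm past the pointer (z of lip_edge in the frame of mark above 0.015 m).
It fails at once if the lip is pinched, or pressed on its upper side (contact force between the fingers and lip_top above 2 N).
It fails at once if the bolt's tab is pinched, or pressed on its outer side (contact force between the fingers and bolt_outer above 3 N).
It fails at once if a jar, the dish or the dropper bottle is moved or picked up (distance of any of petri_dish, jar_a, jar_b, dropper_1 from where it was at the start of the episode above 0.03 m).
It also fails if it takes over 48 s, if anything falls off the work surface, if the arm or the gripper's body presses on something with over 40 N, if the wrist force passes 120 N, or if a joint passes its speed limit or range.

## Robot

A 6-joint arm with a two-finger parallel gripper is mounted at the origin on a cart in front of the work surface, level with it; the furniture and walls round the work are solid. World frame = base frame: x ahead of the robot, y to its left, z up, the work surface at z = 0. Lengths are in mm, angles in rad, forces in N, time in s.
With the tool pointing down it reaches from about 275 to 1000 mm from the base axis. Payload 8.4 kg.
Tool frame: the origin (TCP) lies on the centre line of the jaws, within the pads' length; the fingertips stand 17 mm ahead of it and the grasp point (between the pads) lies 2 mm behind it; z points along the fingers, y is the line along which they close (so a half turn about z gives the same grasp; the last joint's range is limited). The gripper opens to 85 mm and grips with 20 to 120 N. Pads are 22 mm wide; open, the fingers measure 114 mm over their backs; the gripper's body (76 mm by 85 mm) begins 54 mm behind the grasp point. The pads swing forward as they close: fully open they stand 13 mm farther back than shut.
Start: joints at [-1.117, 0.353, 1.633, -0, 1.155, -0.002], TCP at [275.112, -561.196, 248.281] pointing down, gripper open.
Joint ranges: [-2.63, 2.63], [-0.92, 2.1], [0.06, 2.66], [-1.3, 4.44], [0, 2.69], [-3.02, 3.02]. Speed limits (rad/s): [2.22, 2.22, 2.79, 3.14, 3.14, 3.14].

## Interface

Orientations are given as [roll, pitch, yaw] about the fixed x, y, z axes, in that order (R = Rz(yaw) Ry(pitch) Rx(roll)).
In Python, from rig import r, eyes gives the robot as it stands. The module is installed in compiled form; this text tells all that it offers.
- The arm moves only by the shell command python3 -m inch 'ROWS' [FORCE]. ROWS is JSON, a list of rows, each a list of 7 numbers: the shift along the tool's x, y, z in m, then the turn, a rotation vector about the tool's x, y, z in degrees, then the closure, from -1 (fully open) to 1 (shut). In form: [[x, y, z, rx, ry, rz, gripper], ...]. A call has 1 to 8 rows; each row shifts and turns the commanded pose from where the row before left it, along the tool's axes as they then stand; what a row does not reach is not made up. A row lasts 1/10 s, in which the tool goes at most 50 mm and 8.59 degrees, less where a joint would pass 70% of its speed; a pose out of reach is approached as far as the arm can. A call with a gripper value outside its range is refused whole. The fingers move at their own pace and stop on an object; FORCE is the grip in N (left out, the last holds). Time passes only in rows, so rows that do not move let the fingers close. It gives the time, the measured TCP pose, the force, the opening and the grip force at its end, in the units of the state.
- r.sense(): the state, without advancing time (a new reading comes with each control period).
- eyes.grab_frame(name): name is "scene" or "top" or "wrist"; returns a dict with "img" (480x640x3 uint8, blue, green, red), "fx", "fy", "cx", "cy" (pixels), "D" ([k1, k2, p1, p2, k3] as OpenCV has them; the pictures are not rectified), "R" (3x3) and "t" (3): a world point X has camera coordinates R X + t; the wrist camera has in their place "hand_eye" (4x4, takes a point from camera to tool coordinates, whose origin is the TCP and whose axes are the flange's). Camera axes: x right, y down, z forward; pixel columns grow to the right and rows downward; lengths in mm; the calibration is good to about 2 mm. A picture is of the moment at which its call begins: read the wrist's pose just before it. There is no depth.
- r.sign_off(): hands the job in; it is judged then, once.
The state is a dict: "clock": time; "qpos": joint angles; "qvel": joint speeds; "joint_efforts": joint torques, N m; "eef_pos": TCP position; "tcp_rot": TCP orientation; "contact_force": force on the tool from outside, world axes, zero at the start; "wrist_torque": the same for the moment, N m; "opening": opening from 0.0 (shut) to 1.0 (fully open); "grasp_force": force on a finger pad.
Only numpy, scipy, OpenCV 4.12 (cv2) and the standard library are available. Lean on these libraries where they do the work, as an engineer would, in place of code of your own. Each camera call takes 0.05 s, during which the arm holds its last target. There are 200 camera calls.

## Working session

There is one attempt and no reset: what is moved stays moved. The work goes in short steps, Python scripts to look and compute and a shell command to move; the robot and the scene stay as the last step left them, time stands still between calls to the robot, and variables do not carry over. Pictures are saved under pics/ and viewed, at most 10 in all, crops included, and the job is handed in when it is done.

```bash
mkdir -p pics; ls
python3 - <<'E'
from rig import r, eyes
import cv2,pickle
s=r.sense(); print(s)
for n in("scene","top"):
    f=eyes.grab_frame(n); cv2.imwrite(f"pics/{n}0.png",f["img"]); pickle.dump(f,open(f"{n}0.pkl","wb"))
    print(n,f["fx"],f["fy"],f["cx"],f["cy"],f["D"],f["R"],f["t"])
E
```

```text
pics
{'clock': 0.0, 'qpos': array([-1.11737012e+00,  3.53618059e-01,  1.63416794e+00, -2.25808201e-06,
        1.15518788e+00, -2.42302553e-03]), 'qvel': array([-1.06911484e-03,  8.33977566e-05,  1.27484955e-03, -7.40061426e-05,
        1.53246734e-03,  8.93613767e-04]), 'joint_efforts': array([-1.30607928e-03, -6.05260992e+01, -3.42056644e+01, -2.42288679e-04,
        9.34372918e-03, -1.15171616e-05]), 'eef_pos': array([ 274.92261192, -560.76668025,  247.56599168]), 'tcp_rot': array([-3.14021144e+00, -1.28213302e-06,  4.55850149e-01]), 'contact_force': array([ 0.64631121,  0.12116526, -0.04548444]), 'wrist_torque': array([-0.05197417,  0.00167869,  0.01148009]), 'grasp_force': 0.0, 'opening': 1.0025183858275}
scene 477.2760276018197 477.2760276018197 325.62419604971126 241.72512221088004 [-0.05946584  0.          0.          0.          0.        ] [[-0.71725232 -0.69669675  0.01275716]
 [-0.63002813  0.64057812 -0.43900369]
 [ 0.29768048 -0.32291379 -0.89839469]] [312.42501082 442.09709185 951.42995952]
top 522.6726897797384 522.6726897797384 322.52983572658997 239.55727522279628 [0.02218306 0.         0.         0.         0.        ] [[ 0.05350189 -0.99855799 -0.00441472]
 [-0.78186916 -0.03914103 -0.62221267]
 [ 0.62114263  0.03674129 -0.78283581]] [-140.07467965  500.71253857  952.65146984]
```

View pics/scene0.png

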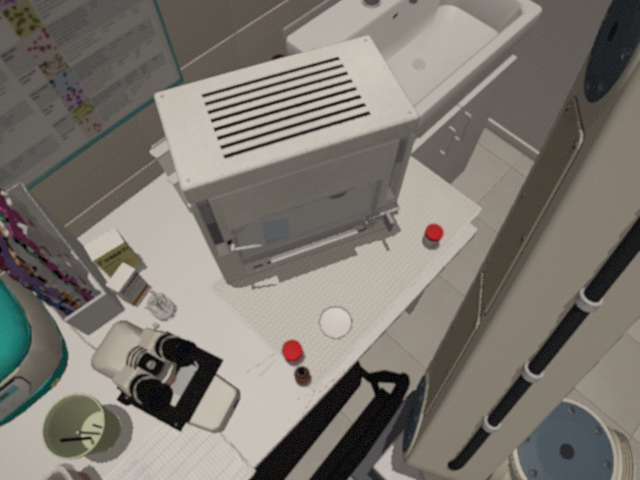

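View pics/top0.png

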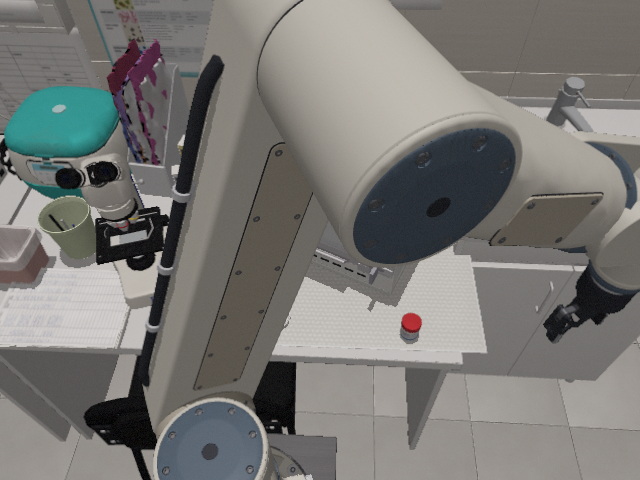

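Run:
```python
import cv2
i=cv2.imread("pics/scene0.png")
c=i[170:295,205:415]; cv2.imwrite("pics/c1.png",cv2.resize(c,None,fx=3.8,fy=3.8,interpolation=cv2.INTER_CUBIC))
```

```text
(no output)
```

View pics/c1.png

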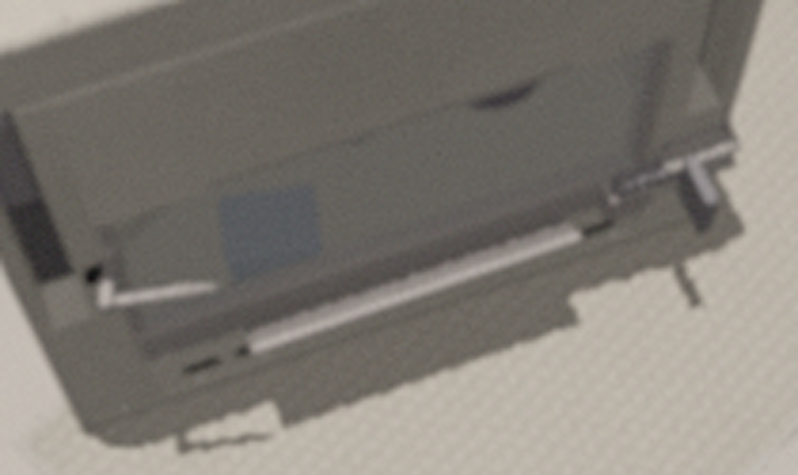

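```bash
cat > h.py <<'E'
import numpy as np,cv2,pickle
from scipy.optimize import least_squares
def proj(f,X):
    return cv2.projectPoints(np.asarray(X,float).reshape(-1,3),cv2.Rodrigues(f["R"])[0],np.asarray(f["t"],float),
      np.array([[f["fx"],0,f["cx"]],[0,f["fy"],f["cy"]],[0,0,1.]]),np.asarray(f["D"]))[0][:,0]
def ray(f,uv):
    K=np.array([[f["fx"],0,f["cx"]],[0,f["fy"],f["cy"]],[0,0,1.]])
    n=cv2.undistortPoints(np.array([[uv]],float),K,np.asarray(f["D"]))[0,0]
    return -f["R"].T@f["t"], f["R"].T@np.r_[n,1]   # X=C+s*d
def H(p,X):
    c,s=np.cos(p[2]),np.sin(p[2]); X=np.atleast_2d(X)
    return np.c_[p[0]+c*X[:,0]-s*X[:,1],p[1]+s*X[:,0]+c*X[:,1],X[:,2]]
def inplane(f,uv,z):
    C,d=ray(f,uv); return C+d*(z-C[2])/d[2]
E
python3 - <<'E'
from h import *
f=pickle.load(open("scene0.pkl","rb"))
cr=lambda u,v:((u+.5)/3.8-.5+205,(v+.5)/3.8-.5+170)
print("cam",ray(f,(320,240))[0])
names=["rFL","rFR","bFL","bFR","lipL","lipR"]
uv=np.array([(185,190),(418,117),cr(90,432),cr(742,232),cr(252,352),cr(580,236)])
def pts(q): 
    x=-110-q[3]; return H(q,[[-110,210,410],[-110,-210,410],[-110,210,0],[-110,-210,0],[x,100,109],[x,-100,109]])
s=least_squares(lambda q:(proj(f,pts(q))-uv).ravel(),[600,0,0,40],x_scale=[10,10,.1,10],loss="soft_l1")
q=s.x; print(q); print(np.c_[uv,proj(f,pts(q))-uv].round(1))
rb=H(q,[[110,210,410],[110,-210,410]]); print("rear",proj(f,rb))
for n,u in dict(dish=(335,322,11),capA=(292,350,59),capR=(434,232,59),drop=(302,376,100)).items():
    w=inplane(f,u[:2],u[2]); print(n,w.round())
# tip: on vertical line x=-110-d,y=108
C,d=ray(f,cr(217,288)); 
for h in range(150,231,10): print(h,(proj(f,H(q,[[-110-q[3],108,h]]))[0]-cr(217,288)).round(1))
# tab: intersect ray with hood plane x=-145
a=np.cos(q[2]);b=np.sin(q[2])
for nm,c in dict(tabtopfront=(712,200,-160),tabinner=(700,185,-145),tabbot=(705,225,-160)).items():
    pass
for u in [(690,165),(712,198),(708,225),(690,205)]:
    C,d=ray(f,cr(*u))
    for xh in(-125,-145,-160):
        s=(xh-((C[0]-q[0])*a+(C[1]-q[1])*b))/(d[0]*a+d[1]*b); P=C+s*d-[q[0],q[1],0]
        print(u,xh,"y",round(-b*P[0]+a*P[1]),"z",round(P[2]))
E
```

```text
cam [ 219.39903477  241.69761848 1044.85621912]
[ 6.63331058e+02 -1.30861282e+02 -4.35779135e-01  2.94510746e+01]
[[ 1.850e+02  1.900e+02 -2.400e+00  0.000e+00]
 [ 4.180e+02  1.170e+02  5.800e+00  4.000e-01]
 [ 2.283e+02  2.833e+02 -8.000e-01  8.000e-01]
 [ 3.999e+02  2.307e+02 -8.400e+00 -2.300e+00]
 [ 2.709e+02  2.623e+02  1.100e+00 -1.200e+00]
 [ 3.573e+02  2.317e+02  1.100e+00  2.000e-01]]
rear [[154.68496993  91.26979414]
 [372.68305586  33.66472489]]
dish [408.  -2.  11.]
capA [422. 116.  59.]
capR [ 383. -308.   59.]
drop [363. 143. 100.]
150 [4.9 8.9]
160 [4.4 6.8]
170 [3.9 4.8]
180 [3.4 2.6]
190 [2.9 0.5]
200 [ 2.4 -1.7]
210 [ 1.8 -3.9]
220 [ 1.3 -6.2]
230 [ 0.7 -8.6]
(690, 165) -125 y -172 z 125
(690, 165) -145 y -157 z 168
(690, 165) -160 y -146 z 199
(712, 198) -125 y -194 z 71
(712, 198) -145 y -178 z 115
(712, 198) -160 y -166 z 149
(708, 225) -125 y -197 z 33
(708, 225) -145 y -181 z 80
(708, 225) -160 y -169 z 114
(690, 205) -125 y -179 z 71
(690, 205) -145 y -164 z 116
(690, 205) -160 y -153 z 150
```

```bash
python3 -m inch '[[0,0,0,0,0,8.5,1],[0,0,0,0,0,8.5,1],[0,0,0,0,0,8.5,1],[0,0,0,0,0,8.5,1],[0,0,0,0,0,8.5,1],[0,0,0,0,0,8.5,1],[0,0,0,0,0,0,1]]' 30; python3 -m inch '[[-0.012,-0.042,-0.004,0,0,0,1],[-0.012,-0.042,-0.004,0,0,0,1],[-0.012,-0.042,-0.004,0,0,0,1],[-0.012,-0.042,-0.004,0,0,0,1],[-0.012,-0.042,-0.004,0,0,0,1],[-0.012,-0.042,-0.004,0,0,0,1],[-0.012,-0.042,-0.004,0,0,0,1]]'
```

```text
clock: 0.8
eef_pos: [275.0, -561.0, 247.9]
tcp_rot: [-3.141, 0.001, -0.437]
contact_force: [-0.1, -0.9, -0.4]
opening: 0.001
grasp_force: 0.0
clock: 1.5
eef_pos: [322.4, -257.5, 276.4]
tcp_rot: [-3.142, -0.0, -0.43]
contact_force: [1.1, 0.6, 0.6]
opening: -0.002
grasp_force: 0.0
```

```bash
python3 -m inch '[[-0.012,-0.042,-0.004,0,0,0,1],[-0.012,-0.042,-0.004,0,0,0,1],[-0.012,-0.042,-0.004,0,0,0,1],[-0.012,-0.042,-0.004,0,0,0,1],[-0.012,-0.042,-0.004,0,0,0,1]]'; python3 -m inch '[[0,0,0,0,7.5,0,1],[0,0,0,0,7.5,0,1],[0,0,0,0,7.5,0,1],[0,0,0,0,7.5,0,1],[0,0,0,0,7.5,0,1],[0,0,0,0,7.5,0,1],[0,0,0,0,0,0,1],[0,0,0,0,0,0,1]]'
python3 - <<'E'
from rig import r, eyes
import cv2,pickle
for n in("wrist","top"):
    s=r.sense(); f=eyes.grab_frame(n); cv2.imwrite(f"pics/{n}1.png",f["img"]); pickle.dump((s,f),open(f"{n}1.pkl","wb"))
print(pickle.load(open("wrist1.pkl","rb"))[1]["hand_eye"],s["qpos"],s["eef_pos"])
E
```

```text
clock: 2.0
eef_pos: [356.4, -41.7, 296.6]
tcp_rot: [-3.141, -0.001, -0.43]
contact_force: [1.8, -0.6, -0.1]
opening: -0.001
grasp_force: 0.0
clock: 2.8
eef_pos: [355.3, -44.8, 295.1]
tcp_rot: [3.127, -0.72, -0.427]
contact_force: [1.2, 0.1, 0.0]
opening: 0.002
grasp_force: 0.0
[[-4.84342994e-05 -9.64787110e-01 -2.63031993e-01  6.54699141e+01]
 [ 9.99999995e-01 -7.02502848e-05  7.35358078e-05 -4.67445789e-01]
 [-8.94244719e-05 -2.63031988e-01  9.64787109e-01 -1.26367302e+02]
 [ 0.00000000e+00  0.00000000e+00  0.00000000e+00  1.00000000e+00]] [ 0.28071637 -0.46363469  2.47073162 -0.74970653  0.70259271  2.7657938 ] [355.8252664  -45.10337082 295.57270397]
```

View pics/wrist1.png

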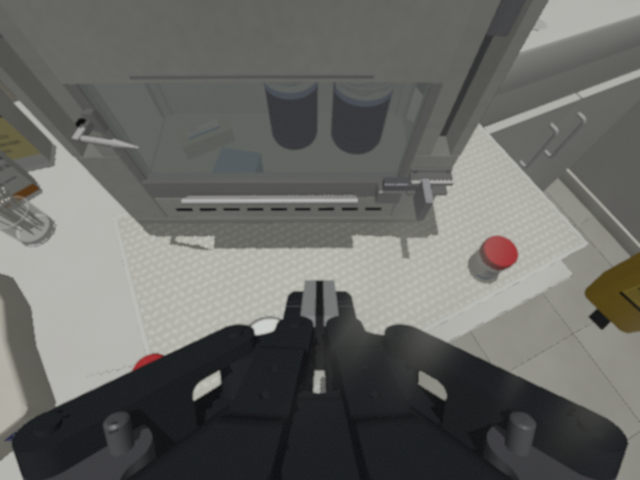

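Run:
```python
import cv2,numpy as np
i=cv2.imread("pics/wrist1.png")
a=cv2.resize(i[110:240,60:225],None,fx=4.5,fy=4.5,interpolation=cv2.INTER_CUBIC)[:,:740]
cv2.imwrite("pics/c2.png",a)
b=cv2.resize(i[150:240,330:465],None,fx=5.8,fy=5.8,interpolation=cv2.INTER_CUBIC)
cv2.imwrite("pics/c3.png",b)
```

```text
(no output)
```

View pics/c2.png

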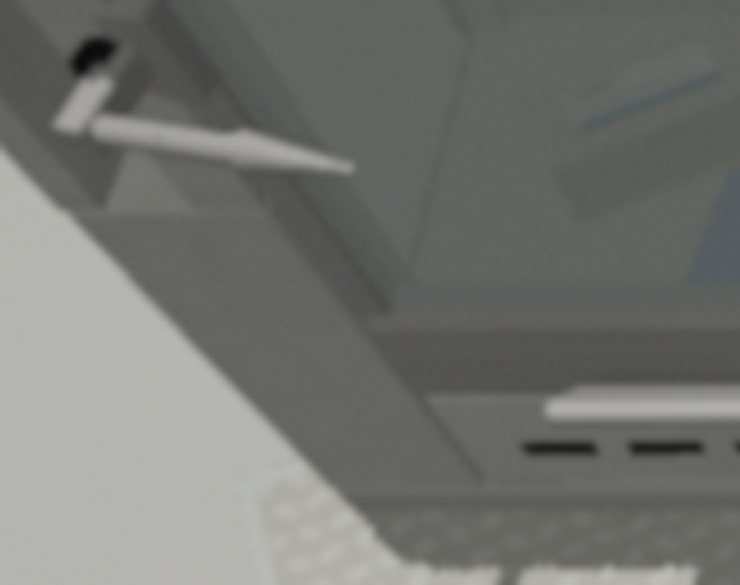

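View pics/c3.png

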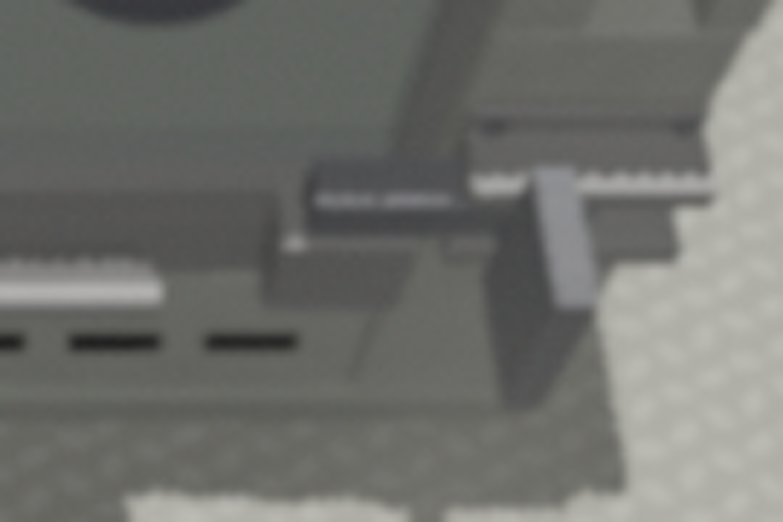

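```bash
cat >> h.py <<'E'
from scipy.spatial.transform import Rotation as Ro
def wristcam(s,f):
    T=np.eye(4);T[:3,:3]=Ro.from_euler("xyz",s["tcp_rot"]).as_matrix();T[:3,3]=s["eef_pos"]
    W=np.linalg.inv(T@f["hand_eye"]); g=dict(f); g["R"]=W[:3,:3]; g["t"]=W[:3,3]; return g
E
python3 - <<'E'
from h import *
f=pickle.load(open("scene0.pkl","rb")); g=wristcam(*pickle.load(open("wrist1.pkl","rb")))
cr=lambda u,v,k,x,y:((u+.5)/k-.5+x,(v+.5)/k-.5+y)
a=lambda u,v:cr(u,v,4.5,60,110); b=lambda u,v:cr(u,v,5.8,330,150); c=lambda u,v:cr(u,v,3.8,205,170)
uw=np.array([a(548,412),b(161,298),a(354,169),b(553,308),b(515,408),b(535,170)])
us=np.array([c(252,352),c(580,236),c(217,288)])
def pts(q):
    x=-110-q[3]; return H(q,[[x,100,109],[x,-100,109],[x,108,q[4]],[-160,q[5],q[6]+19],[-160,q[5],q[6]-19],[-129,q[5],q[6]+19]])
def res(q,wd=1):
    P=pts(q); return np.r_[(proj(g,P)-uw).ravel(),wd*(proj(f,P[:3])-us).ravel()]
for wd in (1,0):
    s=least_squares(res,[663,-131,-.436,35,190,-168,120],x_scale=[10,10,.1,10,10,10,10],args=(wd,),loss="soft_l1")
    print(s.x.round(3)); print(res(s.x).reshape(-1,2).round(1).tolist())
    np.save("q.npy",s.x) if wd else 0
    print(pts(s.x).round(1).tolist())
E
```

```text
[ 6.70509e+02 -1.29398e+02 -4.28000e-01  3.61370e+01  1.98591e+02
 -1.72623e+02  1.07995e+02]
[[0.5, -0.0], [-0.6, -0.2], [-0.1, 0.1], [1.1, -0.2], [-1.8, -0.1], [0.1, 0.3], [-0.1, -0.1], [-0.2, 0.6], [1.1, -0.2]]
[[579.0, 22.2, 109.0], [496.1, -159.7, 109.0], [582.4, 29.5, 198.6], [453.3, -220.1, 127.0], [453.3, -220.1, 89.0], [481.5, -232.9, 127.0]]
[ 6.70541e+02 -1.29724e+02 -4.29000e-01  3.64980e+01  1.98736e+02
 -1.72473e+02  1.08001e+02]
[[0.6, 0.0], [-0.5, 0.0], [-0.1, 0.0], [1.1, -0.2], [-1.9, -0.1], [0.1, 0.3], [-0.0, -0.1], [-0.1, 0.7], [1.2, -0.2]]
[[578.9, 22.1, 109.0], [495.7, -159.8, 109.0], [582.2, 29.4, 198.7], [453.3, -220.0, 127.0], [453.3, -220.0, 89.0], [481.5, -232.9, 127.0]]
```

```bash
cat > go.py <<'E'
# python3 go.py x y z : hood-frame tip target -> tool-frame shift (m), turn to reach 45 deg tilt (deg)
import sys; from h import *; from rig import r
q=np.load("q.npy"); s=r.sense(); R=Ro.from_euler("xyz",s["tcp_rot"]).as_matrix()
Hr=Ro.from_euler("z",q[2]).as_matrix(); o=np.r_[q[:2],0]
tip=Hr.T@(s["eef_pos"]+17*R[:,2]-o); print("tip hood",tip.round(1),"F hood",(Hr.T@s["contact_force"]).round(1),"t",s["clock"],"q",s["qpos"].round(2))
W=Hr@Ro.from_euler("xyz",[180,-45,0],degrees=True).as_matrix()
print("turn deg",np.degrees(Ro.from_matrix(R.T@W).as_rotvec()).round(2))
for k in range(1,len(sys.argv),3):
    t=np.array(sys.argv[k:k+3],float); d=t-tip; print(t,"shift",(R.T@Hr@d/1000).round(4)); tip=t
E
python3 go.py -142 -134 185 -142 -134 105
```

```text
tip hood [-309.7  -54.3  283. ] F hood [ 0.6  0.  -0.5] t 2.9 q [ 0.28 -0.46  2.47 -0.75  0.7   2.77]
turn deg [ 0.86  3.66 -0.15]
[-142. -134.  185.] shift [0.0614 0.0767 0.1855]
[-142. -134.  105.] shift [-0.0528 -0.0007  0.0601]
```

```bash
python3 -m inch '[[0,0,0,0.9,3.7,-0.15,1],[0.01,0.0128,0.031,0,0,0,1],[0.01,0.0128,0.031,0,0,0,1],[0.01,0.0128,0.031,0,0,0,1],[0.01,0.0128,0.031,0,0,0,1],[0.01,0.0128,0.031,0,0,0,1],[0.01,0.0128,0.031,0,0,0,1],[0,0,0,0,0,0,1]]'; python3 go.py -142 -134 105
```

```text
clock: 3.7
eef_pos: [485.1, -170.6, 232.3]
tcp_rot: [-3.133, -0.753, -0.464]
contact_force: [1.2, 0.7, -0.1]
opening: -0.003
grasp_force: 0.0
tip hood [-139.9 -114.7  219.9] F hood [ 0.8  1.2 -0.1] t 3.7 q [-0.26 -0.02  2.38 -1.29  0.14  3.01]
turn deg [ 0.94  1.85 -1.48]
[-142. -134.  105.] shift [-0.0796  0.0201  0.0827]
```

```bash
cat > kin.py <<'E'
from h import *
E=Ro.from_euler
def fk(p,j):
    a,h,L1,L2,d,e=p
    A=E("z",j[0]).as_matrix(); B=A@E("y",j[1]).as_matrix(); F=B@E("y",j[2]).as_matrix()
    G=F@E("z",j[3]).as_matrix()@E("y",j[4]).as_matrix()@E("z",j[5]).as_matrix()
    x=A@[a,0,h]+B@[0,0,L1]+F@[e,0,L2]+G@[0,0,d]
    return x,G
E
python3 - <<'E'
from kin import *
from rig import r
S=[dict(qpos=np.array([-1.11737012,.353618059,1.63416794,0,1.15518788,-.0024230]),eef_pos=np.array([274.9,-560.77,247.57]),tcp_rot=np.array([-3.1402,0,.45585]))]
S+=[pickle.load(open("wrist1.pkl","rb"))[0],pickle.load(open("top1.pkl","rb"))[0],r.sense()]
S=[{k:s[k] for k in("qpos","eef_pos","tcp_rot")} for s in S]; pickle.dump(S,open("S.pkl","wb"))
f=lambda p:np.r_[np.concatenate([fk(p,s["qpos"])[0]-s["eef_pos"] for s in S]),(p-[0,300,450,450,250,0])*.002]
p=least_squares(f,[0,300,450,450,250,0]).x; print(p.round(1),f(p)[:-6].round(1)); np.save("p.npy",p)
for s in S: print((fk(p,s["qpos"])[1].T@E("xyz",s["tcp_rot"]).as_matrix()).round(2).tolist())
E
```

```text
[  3.2 289.  566.  490.4 322.2  55.9] [-1.3 -0.6  0.5  0.   0.  -0.2  0.   0.  -0.3 -0.3 -1.   0. ]
[[0.0, -1.0, 0.0], [1.0, 0.0, -0.0], [0.0, 0.0, 1.0]]
[[-0.0, -1.0, 0.0], [1.0, 0.0, -0.0], [0.0, 0.0, 1.0]]
[[0.0, -1.0, 0.0], [1.0, 0.0, 0.0], [0.0, 0.0, 1.0]]
[[-0.0, -1.0, 0.0], [1.0, 0.0, -0.0], [0.0, 0.0, 1.0]]
```

```bash
cat >> kin.py <<'E'
p=np.load("p.npy"); q=np.load("q.npy")
LO=np.array([-2.63,-.92,.06,-1.3,0,-3.02])+.03; HI=np.array([2.63,2.1,2.66,4.44,2.69,3.02])-.03
def toolR(tilt,yaw,flip): # tilt deg from vertical, yaw deg rel. hood
    return Ro.from_euler("z",q[2]+np.radians(yaw)).as_matrix()@Ro.from_euler("xyz",[180,-tilt,0],degrees=True).as_matrix()@Ro.from_euler("z",180*flip,degrees=True).as_matrix()
def ik(tip,R,seed):
    X=H(q,tip)[0]-17*R[:,2]
    def f(j):
        x,G=fk(p,j); M=G@Ro.from_euler("z",90,degrees=True).as_matrix()
        return np.r_[(x-X)/100,Ro.from_matrix(M.T@R).as_rotvec()]
    s=least_squares(f,np.clip(seed,LO+.01,HI-.01),bounds=(LO,HI)); return s.x,np.abs(s.fun).max()
E
python3 - <<'E'
from kin import *
for tilt in(25,35,45,60):
  for yaw in (0,15):
    for flip in(0,1):
      for j4,j6 in((0,1.57-3.14*flip),(3.14,1.57-3.14*(1-flip))):
        out=[]
        for tip in [(-142,-134,105),(-142,-192,105),(-135,-60,70),(-135,-60,170),(-135,0,70),(-135,0,170)]:
            j,e=ik(tip,toolR(tilt,yaw,flip),[-.3,.2,2.2,j4,.2,j6])
            out.append(" ".join(f"{v:.1f}" for v in j[3:]) if e<.01 else "----")
        print(tilt,yaw,flip,round(j4),"|"," | ".join(out))
E
```

```text
25 0 0 0 | -0.1 0.2 1.8 | 0.2 0.2 1.3 | -0.7 0.2 2.5 | -0.3 0.4 2.0 | -0.8 0.2 2.7 | -0.4 0.5 2.3
25 0 0 3 | ---- | 0.2 0.2 1.3 | ---- | ---- | ---- | ----
25 0 1 0 | -0.1 0.2 -1.4 | 0.2 0.2 -1.8 | -0.7 0.2 -0.7 | -0.3 0.4 -1.1 | -0.8 0.2 -0.4 | -0.4 0.5 -0.9
25 0 1 3 | ---- | ---- | ---- | ---- | ---- | ----
25 15 0 0 | 0.5 0.2 0.8 | 0.6 0.3 0.5 | 0.4 0.1 1.1 | 0.1 0.4 1.4 | -0.1 0.1 1.8 | -0.0 0.4 1.7
25 15 0 3 | 0.5 0.2 0.8 | 0.6 0.3 0.5 | 0.4 0.1 1.1 | 0.1 0.4 1.4 | ---- | -0.0 0.4 1.7
25 15 1 0 | 0.5 0.2 -2.3 | 0.6 0.3 -2.6 | 0.4 0.1 -2.0 | 0.1 0.4 -1.8 | -0.1 0.1 -1.4 | -0.0 0.4 -1.5
25 15 1 3 | ---- | ---- | ---- | ---- | ---- | ----
35 0 0 0 | ---- | 2.6 0.1 -1.1 | ---- | -0.9 0.2 2.7 | ---- | -1.0 0.3 2.9
35 0 0 3 | 3.6 0.1 -1.9 | 2.6 0.1 -1.1 | 3.9 0.2 -2.1 | ---- | 4.3 0.3 -2.3 | ----
35 0 1 0 | ---- | ---- | ---- | -0.9 0.2 -0.4 | ---- | -1.0 0.3 -0.2
35 0 1 3 | 3.6 0.1 1.2 | 2.6 0.1 2.0 | 3.9 0.2 1.1 | ---- | 4.3 0.3 0.8 | ----
35 15 0 0 | 1.9 0.2 -0.6 | 1.7 0.3 -0.5 | 2.8 0.2 -1.3 | 0.5 0.1 1.0 | ---- | -0.2 0.1 1.9
35 15 0 3 | 1.9 0.2 -0.6 | 1.7 0.3 -0.5 | 2.8 0.2 -1.3
[... 773 characters left out ...]
.0 0.6 1.6 | 2.7 0.2 1.9 | 3.2 0.5 1.5 | 3.3 0.2 1.4
60 0 0 0 | ---- | 3.0 1.1 -1.6 | ---- | ---- | ---- | ----
60 0 0 3 | 3.3 1.1 -1.6 | 3.0 1.1 -1.6 | 3.5 1.2 -1.5 | 3.6 0.8 -1.7 | 3.7 1.1 -1.5 | 3.9 0.8 -1.8
60 0 1 0 | ---- | ---- | ---- | ---- | ---- | ----
60 0 1 3 | 3.3 1.1 1.6 | 3.0 1.1 1.6 | 3.5 1.2 1.6 | 3.6 0.8 1.4 | 3.7 1.1 1.6 | 3.9 0.8 1.3
60 15 0 0 | 2.7 1.1 -1.6 | 2.4 1.0 -1.6 | 3.0 1.2 -1.6 | 2.9 0.8 -1.5 | 3.2 1.2 -1.6 | 3.2 0.8 -1.6
60 15 0 3 | 2.7 1.1 -1.6 | 2.4 1.0 -1.6 | 3.0 1.2 -1.6 | 2.9 0.8 -1.5 | 3.2 1.2 -1.6 | 3.2 0.8 -1.6
60 15 1 0 | ---- | ---- | ---- | ---- | ---- | ----
60 15 1 3 | 2.7 1.1 1.6 | 2.4 1.0 1.6 | 3.0 1.2 1.5 | 2.9 0.8 1.6 | 3.2 1.2 1.6 | 3.2 0.8 1.5
```

Run:
```python
from kin import *
j=np.array([-.26,-.02,2.38,-1.27,.14,2.98])
tip0=np.array([-200,-115,250.])
W=[(30,0),(30,25),(45,25),(60,20),(50,10)]
cur=(43,-2)
for w in W:
    for k in range(1,7):
        t,y=[cur[i]+(w[i]-cur[i])*k/6 for i in(0,1)]
        jn,e=ik(tip0,toolR(t,y,0),j); dj=jn-j; j=jn
        if k%2==0: print(round(t),round(y),j.round(2),round(e,3),"max dj",np.abs(dj).max().round(2))
    cur=w
for tip in [(-142,-134,105),(-142,-192,105),(-160,-60,60),(-135,-60,60),(-135,-60,170)]:
  for k in (8,):
    j,e=ik(tip,toolR(50,10,0),j); print(tip,j.round(2),round(e,3))
```

```text
39 -1 [-0.23 -0.2   2.39 -0.45  0.32  2.17] 0.0 max dj 0.16
34 -1 [-0.25 -0.19  2.34 -0.26  0.41  1.96] 0.0 max dj 0.09
30 0 [-0.27 -0.17  2.29 -0.16  0.51  1.84] 0.0 max dj 0.05
30 8 [-0.36 -0.17  2.29  0.08  0.5   1.44] 0.0 max dj 0.2
30 17 [-0.44 -0.16  2.28  0.29  0.54  1.05] 0.0 max dj 0.19
30 25 [-0.51 -0.14  2.27  0.46  0.6   0.73] 0.0 max dj 0.15
35 25 [-0.56 -0.16  2.32  0.64  0.54  0.52] 0.0 max dj 0.11
40 25 [-0.6  -0.17  2.38  0.89  0.5   0.26] 0.0 max dj 0.14
45 25 [-0.65 -0.16  2.43  1.17  0.49 -0.06] 0.0 max dj 0.16
50 23 [-0.68 -0.15  2.49  1.48  0.49 -0.36] 0.0 max dj 0.16
55 22 [-0.7  -0.13  2.55  1.8   0.53 -0.67] 0.0 max dj 0.16
60 20 [-0.71 -0.08  2.61  2.08  0.63 -0.95] 0.0 max dj 0.14
57 17 [-0.61 -0.14  2.59  2.1   0.46 -0.85] 0.0 max dj 0.08
53 13 [-0.51 -0.18  2.56  2.07  0.29 -0.71] 0.0 max dj 0.08
50 10 [-0.43 -0.21  2.53  1.89  0.14 -0.43] 0.0 max dj 0.18
(-142, -134, 105) [-0.5   0.38  2.54  2.84  0.66 -1.49] 0.0
(-142, -192, 105) [-0.71  0.39  2.52  2.57  0.67 -1.4 ] 0.0
(-160, -60, 60) [-0.21  0.56  2.57  3.19  0.86 -1.57] 0.0
(-135, -60, 60) [-0.23  0.55  2.52  3.17  0.8  -1.57] 0.0
(-135, -60, 170) [-0.23  0.17  2.49  3.19  0.38 -1.6 ] 0.0
```

```bash
cat > plan.py <<'E'
# args: tilt yaw x y z per waypoint (hood frame tip); prints turn first (deg), then shift in the turned tool frame
import sys; from kin import *; from rig import r
s=r.sense(); R=Ro.from_euler("xyz",s["tcp_rot"]).as_matrix(); Hr=Ro.from_euler("z",q[2]).as_matrix(); o=np.r_[q[:2],0]
X=s["eef_pos"]; z=Hr.T@R[:,2]
print("t",s["clock"].__round__(2),"tip",(Hr.T@(X+17*R[:,2]-o)).round(1),"tilt %.1f yaw %.1f"%(np.degrees(np.arccos(-z[2])),np.degrees(np.arctan2(z[1],z[0]))),"F",(Hr.T@s["contact_force"]).round(1),"q",s["qpos"].round(2)); j=s["qpos"]
a=list(map(float,sys.argv[1:]))
for k in range(0,len(a),5):
    T=toolR(a[k],a[k+1],0); rv=np.degrees(Ro.from_matrix(R.T@T).as_rotvec())
    Xn=H(q,a[k+2:k+5])[0]-17*T[:,2]; d=T.T@(Xn-X)/1000; j,e=ik(a[k+2:k+5],T,j)
    print(a[k:k+5],"turn",rv.round(1),"(%.0f)"%np.linalg.norm(rv),"shift",d.round(4),"(%.0f mm)"%(1000*np.linalg.norm(d)),"ik",j.round(2),round(e,3)); R=T;X=Xn
E
python3 plan.py 30 0 -180 -115 240 30 25 -180 -115 240 45 25 -180 -115 240 58 20 -180 -115 240 50 4 -150 -134 180 50 0 -142 -134 105
```

```text
t 3.7 tip [-139.9 -114.7  219.9] tilt 43.1 yaw -1.3 F [ 0.8  1.2 -0.1] q [-0.26 -0.02  2.38 -1.29  0.14  3.01]
[30.0, 0.0, -180.0, -115.0, 240.0] turn [  0.7 -13.2  -1.6] (13) shift [-0.0208  0.0006 -0.0379] (43 mm) ik [-0.28 -0.11  2.27 -0.16  0.47  1.84] 0.0
[30.0, 25.0, -180.0, -115.0, 240.0] turn [ 12.5   0.  -21.7] (25) shift [-0.0007  0.0036 -0.0004] (4 mm) ik [-0.51 -0.09  2.25  0.48  0.57  0.7 ] 0.0
[45.0, 25.0, -180.0, -115.0, 240.0] turn [-0. 15.  0.] (15) shift [-0.0044 -0.     -0.0006] (4 mm) ik [-0.63 -0.1   2.41  1.25  0.46 -0.14] 0.0
[58.0, 20.0, -180.0, -115.0, 240.0] turn [-3.9 13.   3.1] (14) shift [-0.0038 -0.001  -0.0005] (4 mm) ik [-0.67 -0.03  2.57  2.1   0.58 -0.95] 0.0
[50.0, 4.0, -150.0, -134.0, 180.0] turn [-13.   -7.9   9.4] (18) shift [-0.0256  0.0171  0.0599] (67 mm) ik [-0.4   0.1   2.52  3.06  0.36 -1.52] 0.0
[50.0, 0.0, -142.0, -134.0, 105.0] turn [-3.1 -0.   2.6] (4) shift [-0.0523 -0.0009  0.0543] (75 mm) ik [-0.33  0.38  2.55  3.27  0.66 -1.61] 0.0
```

```bash
python3 -m inch '[[-0.01,0,-0.02,0,0,0,1],[-0.01,0,-0.02,0,0,0,1],[0,0,0,0.1,-2.2,-0.3,1],[0,0,0,0.1,-2.2,-0.3,1],[0,0,0,0.1,-2.2,-0.3,1],[0,0,0,0.1,-2.2,-0.3,1],[0,0,0,0.1,-2.2,-0.3,1],[0,0,0,0.1,-2.2,-0.3,1]]'; python3 -m inch '[[0,0,0,2.1,0,-3.6,1],[0,0,0,2.1,0,-3.6,1],[0,0,0,2.1,0,-3.6,1],[0,0,0,2.1,0,-3.6,1],[0,0,0,2.1,0,-3.6,1],[0,0,0,2.1,0,-3.6,1],[0,0,0,0,0,0,1]]'; python3 plan.py 45 25 -180 -115 240 58 20 -180 -115 240 50 4 -150 -134 180
```

```text
clock: 4.5
eef_pos: [444.2, -149.7, 248.0]
tcp_rot: [3.137, -0.53, -0.422]
contact_force: [-0.1, 0.4, -0.4]
opening: 0.001
grasp_force: 0.0
clock: 5.2
eef_pos: [444.5, -150.6, 248.1]
tcp_rot: [3.135, -0.531, 0.014]
contact_force: [-0.2, -0.6, -0.2]
opening: 0.003
grasp_force: 0.0
t 5.2 tip [-189.  -109.5  233.4] tilt 30.4 yaw 24.6 F [ 0.1 -0.7 -0.2] q [-0.5  -0.1   2.28  0.49  0.54  0.69]
[45.0, 25.0, -180.0, -115.0, 240.0] turn [ 0.1 14.6  0.3] (15) shift [ 0.0045  0.0089 -0.001 ] (10 mm) ik [-0.63 -0.1   2.41  1.25  0.46 -0.14] 0.0
[58.0, 20.0, -180.0, -115.0, 240.0] turn [-3.9 13.   3.1] (14) shift [-0.0038 -0.001  -0.0005] (4 mm) ik [-0.67 -0.03  2.57  2.1   0.58 -0.95] 0.0
[50.0, 4.0, -150.0, -134.0, 180.0] turn [-13.   -7.9   9.4] (18) shift [-0.0256  0.0171  0.0599] (67 mm) ik [-0.4   0.1   2.52  3.06  0.36 -1.52] 0.0
```

Works as modelled. Now tilt up round the singularity.

```bash
python3 -m inch '[[0.001,0.002,0,0,2.9,0,1],[0.001,0.002,0,0,2.9,0,1],[0.001,0.002,0,0,2.9,0,1],[0.001,0.002,0,0,2.9,0,1],[0.001,0.001,0,0,2.9,0,1]]'; python3 -m inch '[[-0.001,0,0,-0.8,2.6,0.6,1],[-0.001,0,0,-0.8,2.6,0.6,1],[-0.001,0,0,-0.8,2.6,0.6,1],[-0.001,0,0,-0.8,2.6,0.6,1],[0,0,0,-0.8,2.6,0.6,1],[0,0,0,0,0,0,1]]'; python3 plan.py 50 4 -150 -134 180 50 0 -145 -134 105
```

```text
clock: 5.7
eef_pos: [448.2, -158.9, 250.9]
tcp_rot: [3.134, -0.785, 0.014]
contact_force: [0.8, 1.6, -0.3]
opening: 0.005
grasp_force: 0.0
clock: 6.3
eef_pos: [444.6, -157.8, 246.2]
tcp_rot: [3.132, -1.008, -0.07]
contact_force: [0.5, -0.1, -0.9]
opening: -0.003
grasp_force: 0.0
t 6.3 tip [-180.3 -114.7  237.2] tilt 57.8 yaw 19.9 F [ 0.5  0.1 -0.9] q [-0.68 -0.02  2.57  2.1   0.59 -0.97]
[50.0, 4.0, -150.0, -134.0, 180.0] turn [-12.8  -7.8   9.7] (18) shift [-0.0233  0.0174  0.0583] (65 mm) ik [-0.4   0.1   2.52  3.06  0.36 -1.52] 0.0
[50.0, 0.0, -145.0, -134.0, 105.0] turn [-3.1 -0.   2.6] (4) shift [-0.0543 -0.0009  0.052 ] (75 mm) ik [-0.33  0.38  2.55  3.27  0.67 -1.6 ] 0.0
```

```bash
python3 -m inch '[[-0.004,0.003,0.0097,-2.1,-1.3,1.6,1],[-0.004,0.003,0.0097,-2.1,-1.3,1.6,1],[-0.004,0.003,0.0097,-2.1,-1.3,1.6,1],[-0.004,0.003,0.0097,-2.1,-1.3,1.6,1],[-0.004,0.003,0.0097,-2.1,-1.3,1.6,1],[-0.004,0.003,0.0097,-2.1,-1.3,1.6,1],[0,0,0,0,0,0,1]]'; python3 plan.py 50 0 -145 -134 105 50 0 -145 -154 105
python3 - <<'E'
from rig import r, eyes
import cv2,pickle
s=r.sense(); f=eyes.grab_frame("scene"); cv2.imwrite("pics/s2.png",f["img"]);pickle.dump(f,open("s2.pkl","wb"))
i=f["img"][150:300,200:440]; cv2.imwrite("pics/c4.png",cv2.resize(i,None,fx=3.3,fy=3.3,interpolation=cv2.INTER_CUBIC))
E
```

```text
clock: 7.0
eef_pos: [476.6, -181.5, 194.6]
tcp_rot: [-3.14, -0.874, -0.353]
contact_force: [0.6, 0.9, 0.4]
opening: 0.001
grasp_force: 0.0
t 7.0 tip [-141.8 -126.9  183.7] tilt 50.1 yaw 4.4 F [0.2 1.1 0.4] q [-0.38  0.1   2.5   3.07  0.34 -1.52]
[50.0, 0.0, -145.0, -134.0, 105.0] turn [-3.4 -0.1  2.7] (4) shift [-0.0623  0.0061  0.0481] (79 mm) ik [-0.33  0.38  2.55  3.27  0.67 -1.6 ] 0.0
[50.0, 0.0, -145.0, -154.0, 105.0] turn [0. 0. 0.] (0) shift [0.   0.02 0.  ] (20 mm) ik [-0.4   0.38  2.56  3.17  0.67 -1.58] 0.0
```

View pics/c4.png

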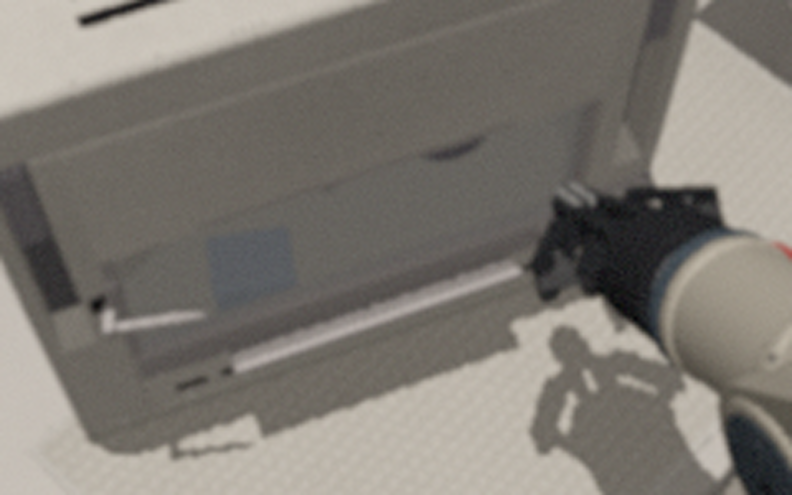

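```bash
python3 -c "
from h import *;q=np.load('q.npy');f=pickle.load(open('s2.pkl','rb'));print((proj(f,H(q,[[-141.8,-126.9,183.7]]))-[200,150])*3.3)"; python3 -m inch '[[-0.0104,0.001,0.008,-0.6,0,0.5,1],[-0.0104,0.001,0.008,-0.6,0,0.5,1],[-0.0104,0.001,0.008,-0.6,0,0.5,1],[-0.0104,0.001,0.008,-0.6,0,0.5,1],[-0.0104,0.001,0.008,-0.6,0,0.4,1],[-0.0104,0.001,0.008,-0.4,0,0.4,1],[0,0,0,0,0,0,1]]'; python3 plan.py 50 0 -145 -134 105 50 0 -145 -154 105
```

```text
[[563.29343999 198.4741248 ]]
clock: 7.75
eef_pos: [469.8, -185.5, 114.7]
tcp_rot: [-3.141, -0.873, -0.427]
contact_force: [-0.4, 1.0, 0.2]
opening: 0.002
grasp_force: 0.0
t 7.75 tip [-146.3 -134.3  103.8] tilt 50.0 yaw 0.1 F [-0.8  0.8  0.2] q [-0.33  0.39  2.55  3.25  0.67 -1.6 ]
[50.0, 0.0, -145.0, -134.0, 105.0] turn [-0.1 -0.   0. ] (0) shift [ 0.0018 -0.0003  0.0002] (2 mm) ik [-0.33  0.38  2.55  3.27  0.67 -1.6 ] 0.0
[50.0, 0.0, -145.0, -154.0, 105.0] turn [0. 0. 0.] (0) shift [0.   0.02 0.  ] (20 mm) ik [-0.4   0.38  2.56  3.17  0.67 -1.58] 0.0
```

```bash
python3 -m inch '[[0,0.008,0,0,0,0,1],[0,0.008,0,0,0,0,1],[0,0.007,0,0,0,0,1],[0,0.007,0,0,0,0,1],[0,0.007,0,0,0,0,1],[0,0.006,0,0,0,0,1],[0,0.005,0,0,0,0,1],[0,0,0,0,0,0,1]]'; python3 plan.py
```

```text
clock: 8.55
eef_pos: [450.0, -230.9, 116.5]
tcp_rot: [3.139, -0.876, -0.427]
contact_force: [0.9, -0.0, 0.9]
opening: 0.004
grasp_force: 0.4
t 8.55 tip [-145.4 -183.8  105.6] tilt 50.2 yaw -0.1 F [0.8 0.4 0.9] q [-0.52  0.38  2.55  3.03  0.67 -1.54]
```

```bash
python3 -m inch '[[0,0.004,0,0,0,0,1]]'; python3 -m inch '[[0,0.003,0,0,0,0,1]]';python3 -m inch '[[0,0.002,0,0,0,0,1]]'; python3 plan.py
```

```text
clock: 8.65
eef_pos: [448.5, -233.9, 116.2]
tcp_rot: [3.139, -0.876, -0.426]
contact_force: [0.8, 1.7, 1.3]
opening: -0.005
grasp_force: 1.1
clock: 8.75
eef_pos: [447.2, -236.6, 116.0]
tcp_rot: [3.138, -0.875, -0.425]
contact_force: [7.4, 7.3, 0.4]
opening: -0.001
grasp_force: 5.3
clock: 8.85
eef_pos: [447.0, -237.1, 116.0]
tcp_rot: [3.137, -0.875, -0.419]
contact_force: [14.6, 21.6, -0.6]
opening: 0.002
grasp_force: 13.1
t 8.85 tip [-145.6 -190.7  105.1] tilt 50.2 yaw 0.2 F [ 4.4 25.7 -0.6] q [-0.55  0.39  2.55  2.98  0.67 -1.53]
```

```bash
python3 -m inch '[[0,-0.01,0,0,0,0,1],[0,-0.016,0,0,0,0,1],[0,-0.016,0,0,0,0,1],[0,0,0,0,0,0,1]]'; python3 plan.py 50 0 -215 -150 105 47 3 -215 -60 60 45 3 -160 -60 61 45 3 -160 -60 92 45 3 -160 -60 185
```

```text
clock: 9.25
eef_pos: [463.9, -199.0, 115.4]
tcp_rot: [3.139, -0.874, -0.425]
contact_force: [0.9, -0.1, -0.3]
opening: -0.0
grasp_force: 0.0
t 9.25 tip [-146.1 -149.1  104.5] tilt 50.1 yaw -0.0 F [ 0.9  0.3 -0.3] q [-0.39  0.39  2.55  3.19  0.67 -1.59]
[50.0, 0.0, -215.0, -150.0, 105.0] turn [ 0.  -0.1  0.1] (0) shift [-0.0439  0.0009 -0.0531] (69 mm) ik [-0.37  0.25  2.63  3.24  0.51 -1.62] 0.106
[47.0, 3.0, -215.0, -60.0, 60.0] turn [ 2.2 -3.  -2. ] (4) shift [-0.0288 -0.0892  0.0341] (100 mm) ik [-0.01  0.5   2.63  3.52  0.79 -1.59] 0.016
[45.0, 3.0, -160.0, -60.0, 61.0] turn [ 0. -2. -0.] (2) shift [0.0401 0.0029 0.0381] (55 mm) ik [-0.11  0.47  2.52  3.46  0.64 -1.64] 0.0
[45.0, 3.0, -160.0, -60.0, 92.0] turn [0. 0. 0.] (0) shift [ 0.0219  0.     -0.0219] (31 mm) ik [-0.11  0.36  2.51  3.52  0.53 -1.71] 0.0
[45.0, 3.0, -160.0, -60.0, 185.0] turn [0. 0. 0.] (0) shift [ 0.0658  0.     -0.0658] (93 mm) ik [-0.11  0.06  2.46  4.09  0.23 -2.31] 0.0
```

```bash
python3 plan.py 50 0 -160 -150 55 46 3 -165 -60 57 45 3 -160 -60 90 | tail -3; python3 -m inch '[[-0.009,0,0.004,0,0,0,1],[-0.009,0,0.004,0,0,0,1],[-0.009,0,0.004,0,0,0,1],[-0.009,0,0.004,0,0,0,1],[-0.009,0,0.004,0,0,0,1],[0,0,0,0,0,0,1]]'; python3 plan.py 46 3 -165 -60 57 45 3 -160 -60 90
```

```text
[50.0, 0.0, -160.0, -150.0, 55.0] turn [ 0.  -0.1  0.1] (0) shift [-0.0468  0.0009  0.0212] (51 mm) ik [-0.38  0.58  2.59  3.18  0.9  -1.57] 0.0
[46.0, 3.0, -165.0, -60.0, 57.0] turn [ 2.2 -4.  -2. ] (5) shift [ 0.0024 -0.0895 -0.0016] (90 mm) ik [-0.1   0.5   2.54  3.45  0.7  -1.62] 0.0
[45.0, 3.0, -160.0, -60.0, 90.0] turn [ 0. -1.  0.] (1) shift [ 0.0272  0.0003 -0.0198] (34 mm) ik [-0.11  0.36  2.51  3.52  0.53 -1.71] 0.0
clock: 9.85
eef_pos: [450.3, -194.8, 66.9]
tcp_rot: [3.139, -0.872, -0.427]
contact_force: [0.0, -0.2, -0.8]
opening: 0.001
grasp_force: 0.0
t 9.85 tip [-160.3 -150.9   55.9] tilt 49.9 yaw -0.2 F [ 0.1 -0.2 -0.8] q [-0.39  0.58  2.58  3.18  0.89 -1.57]
[46.0, 3.0, -165.0, -60.0, 57.0] turn [ 2.3 -3.9 -2. ] (5) shift [ 0.0019 -0.0903 -0.0008] (90 mm) ik [-0.1   0.5   2.54  3.45  0.7  -1.62] 0.0
[45.0, 3.0, -160.0, -60.0, 90.0] turn [ 0. -1.  0.] (1) shift [ 0.0272  0.0003 -0.0198] (34 mm) ik [-0.11  0.36  2.51  3.52  0.53 -1.71] 0.0
```

```bash
python3 -m inch '[[0,-0.018,0,0.46,-0.8,-0.4,1],[0,-0.018,0,0.46,-0.8,-0.4,1],[0,-0.018,0,0.46,-0.8,-0.4,1],[0,-0.018,0,0.46,-0.8,-0.4,1],[0,-0.018,0,0.46,-1.2,-0.4,1],[0,0,0,0,0,0,1]]'; python3 plan.py 45 3 -150 -60 62 45 3 -150 -60 72 45 3 -150 -60 100 45 3 -150 -60 175
```

```text
clock: 10.45
eef_pos: [488.5, -111.0, 69.4]
tcp_rot: [-3.142, -0.8, -0.373]
contact_force: [0.1, -0.7, 0.3]
opening: 0.002
grasp_force: 0.0
t 10.45 tip [-161.   -58.1   57.5] tilt 45.8 yaw 3.1 F [ 0.3 -0.6  0.3] q [-0.1   0.49  2.52  3.45  0.68 -1.62]
[45.0, 3.0, -150.0, -60.0, 62.0] turn [-0.1 -0.8  0.1] (1) shift [0.0111 0.0024 0.0045] (12 mm) ik [-0.12  0.47  2.5   3.46  0.62 -1.65] 0.0
[45.0, 3.0, -150.0, -60.0, 72.0] turn [0. 0. 0.] (0) shift [ 0.0071  0.     -0.0071] (10 mm) ik [-0.12  0.43  2.5   3.48  0.58 -1.67] 0.0
[45.0, 3.0, -150.0, -60.0, 100.0] turn [0. 0. 0.] (0) shift [ 0.0198  0.     -0.0198] (28 mm) ik [-0.12  0.34  2.49  3.54  0.49 -1.74] 0.0
[45.0, 3.0, -150.0, -60.0, 175.0] turn [0. 0. 0.] (0) shift [ 0.053  0.    -0.053] (75 mm) ik [-0.12  0.1   2.45  3.96  0.25 -2.19] 0.0
```

```bash
python3 -m inch '[[0.006,0.001,0.004,0,-0.4,0,1],[0.006,0.001,0.004,0,-0.4,0,1],[0.006,0,0.004,0,0,0,1],[0,0,0,0,0,0,1]]'; python3 -m inch '[[0.003,0,-0.003,0,0,0,1],[0.003,0,-0.003,0,0,0,1],[0,0,0,0,0,0,1]]'; python3 -m inch '[[0.0025,0,-0.0025,0,0,0,1]]';python3 -m inch '[[0.0025,0,-0.0025,0,0,0,1]]';  python3 plan.py 45 3 -139 -60 90
```

```text
clock: 10.85
eef_pos: [506.7, -122.8, 73.2]
tcp_rot: [3.14, -0.786, -0.376]
contact_force: [-0.6, -0.3, -0.4]
opening: 0.001
grasp_force: 0.0
clock: 11.15
eef_pos: [505.7, -121.7, 81.6]
tcp_rot: [3.14, -0.784, -0.375]
contact_force: [-0.4, 0.4, 1.1]
opening: 0.0
grasp_force: 0.0
clock: 11.25
eef_pos: [505.6, -121.6, 84.5]
tcp_rot: [3.14, -0.783, -0.374]
contact_force: [0.5, -1.0, -0.7]
opening: 0.002
grasp_force: 0.0
clock: 11.35
eef_pos: [505.7, -121.6, 88.2]
tcp_rot: [3.14, -0.783, -0.374]
contact_force: [-0.2, 0.4, 0.3]
opening: 0.004
grasp_force: 0.0
t 11.35 tip [-141.2  -60.7   76.1] tilt 44.9 yaw 2.9 F [-0.4  0.3  0.3] q [-0.13  0.42  2.48  3.48  0.55 -1.69]
[45.0, 3.0, -139.0, -60.0, 90.0] turn [0.1 0.1 0.1] (0) shift [ 0.0113 -0.0005 -0.0082] (14 mm) ik [-0.13  0.38  2.47  3.51  0.51 -1.72] 0.0
```

```bash
for k in 1; do :; done; python3 -m inch '[[0.0025,0,-0.0025,0,0,0,1]]'; python3 -m inch '[[0.0025,0,-0.0025,0,0,0,1]]'; python3 -m inch '[[0.0025,0,-0.0025,0,0,0,1]]'; python3 -m inch '[[0.0025,0,-0.0025,0,0,0,1]]';  python3 plan.py
```

```text
clock: 11.45
eef_pos: [505.9, -121.7, 91.9]
tcp_rot: [3.14, -0.784, -0.374]
contact_force: [1.0, -0.3, 0.7]
opening: -0.001
grasp_force: 0.0
clock: 11.55
eef_pos: [505.9, -121.7, 95.5]
tcp_rot: [3.14, -0.784, -0.374]
contact_force: [0.3, -1.0, -0.4]
opening: 0.002
grasp_force: 0.0
clock: 11.65
eef_pos: [505.7, -121.6, 98.8]
tcp_rot: [3.14, -0.783, -0.374]
contact_force: [-0.3, 1.2, -3.0]
opening: -0.004
grasp_force: 1.3
clock: 11.75
eef_pos: [505.4, -121.5, 102.1]
tcp_rot: [3.14, -0.782, -0.374]
contact_force: [-0.5, 0.3, -2.6]
opening: 0.001
grasp_force: 1.2
t 11.75 tip [-141.5  -60.7   90. ] tilt 44.8 yaw 2.9 F [-0.6  0.1 -2.6] q [-0.13  0.37  2.47  3.51  0.5  -1.72]
```

```bash
python3 -m inch '[[0.003,0,-0.003,0,0,0,1],[0.005,0,-0.005,0,0,0,1],[0.005,0,-0.005,0,0,0,1],[0.005,0,-0.005,0,0,0,1]]'; python3 -m inch '[[0.005,0,-0.005,0,0,0,1],[0.005,0,-0.005,0,0,0,1],[0.004,0,-0.004,0,0,0,1],[0.003,0,-0.003,0,0,0,1],[0.002,0,-0.002,0,0,0,1],[0.001,0,-0.001,0,0,0,1],[0,0,0,0,0,0,1]]';  python3 plan.py
cat > look.py <<'E'
import sys,cv2,pickle; from rig import r,eyes
n=sys.argv[1]
for c in("scene","wrist"):
    s=r.sense(); f=eyes.grab_frame(c); cv2.imwrite(f"pics/{c}{n}.png",f["img"]); pickle.dump((s,f),open(f"{c}{n}.pkl","wb"))
    if c=="scene": cv2.imwrite(f"pics/cs{n}.png",cv2.resize(f["img"][165:300,200:420],None,fx=3.6,fy=3.6,interpolation=cv2.INTER_CUBIC))
E
python3 look.py 5
```

```text
clock: 12.15
eef_pos: [505.3, -121.5, 127.9]
tcp_rot: [3.14, -0.782, -0.374]
contact_force: [-4.0, 1.3, -2.7]
opening: -0.0
grasp_force: 2.4
clock: 12.85
eef_pos: [505.5, -121.6, 156.3]
tcp_rot: [3.14, -0.784, -0.375]
contact_force: [-5.5, 2.4, -0.3]
opening: 0.001
grasp_force: 2.4
t 12.85 tip [-141.4  -60.7  144.3] tilt 44.9 yaw 2.9 F [-5.9 -0.1 -0.3] q [-0.13  0.2   2.45  3.71  0.33 -1.94]
```

View pics/cs5.png

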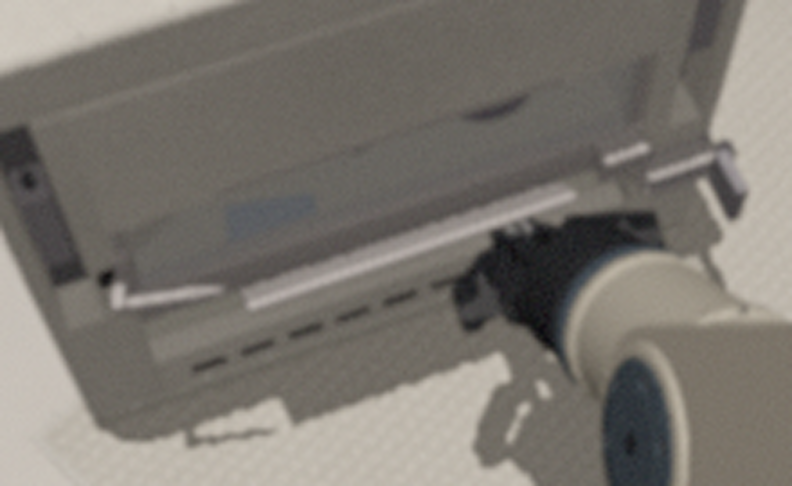

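```bash
python3 - <<'E'
from h import *
q=np.load("q.npy"); s,f=pickle.load(open("scene5.pkl","rb"))
cr=lambda u,v:np.array(((u+.5)/3.6-.5+200,(v+.5)/3.6-.5+165))
for n,y,uv in(("L",100,cr(248,305)),("R",-100,cr(574,196)),("tip",108,cr(219,289))):
    x=-110-q[3]; z=least_squares(lambda z:proj(f,H(q,[[x,y,z[0]]]))[0]-uv,[150.]); print(n,z.x.round(1),z.fun.round(1))
E
python3 plan.py 45 3 -141 -60 160 45 3 -141 -60 174
```

```text
L [172.9] [-0.5  0.1]
R [169.9] [0. 0.]
tip [202.5] [ 2.2 -0.5]
t 12.95 tip [-141.3  -60.8  144.2] tilt 44.9 yaw 2.9 F [-6.8 -0.8 -0.3] q [-0.13  0.2   2.45  3.71  0.33 -1.94]
[45.0, 3.0, -141.0, -60.0, 160.0] turn [0.1 0.1 0. ] (0) shift [ 0.0114 -0.0007 -0.0109] (16 mm) ik [-0.13  0.15  2.44  3.81  0.28 -2.04] 0.0
[45.0, 3.0, -141.0, -60.0, 174.0] turn [0. 0. 0.] (0) shift [ 0.0099  0.     -0.0099] (14 mm) ik [-0.13  0.11  2.43  3.94  0.25 -2.17] 0.0
```

```bash
python3 -m inch '[[0.002,0,-0.002,0,0,0,1],[0.0025,0,-0.0025,0,0,0,1],[0.0025,0,-0.0025,0,0,0,1],[0.0025,0,-0.0025,0,0,0,1],[0.002,0,-0.002,0,0,0,1],[0.0015,0,-0.0015,0,0,0,1],[0.001,0,-0.001,0,0,0,1],[0,0,0,0,0,0,1]]'; python3 plan.py
python3 - <<'E'
import cv2,pickle; from rig import r,eyes; from h import *
q=np.load("q.npy"); x=-110-q[3]
s=r.sense(); f=eyes.grab_frame("scene"); pickle.dump((s,f),open("scene6.pkl","wb"))
i=f["img"][225:275,215:300]; cv2.imwrite("pics/cs6.png",cv2.resize(i,None,fx=9,fy=9,interpolation=cv2.INTER_CUBIC))
s=r.sense(); g=eyes.grab_frame("wrist"); g=wristcam(s,g); print("wrist px of tip, lipL",proj(g,H(q,[[x,108,199],[x,100,192]])))
cv2.imwrite("pics/w6.png",g["img"]); pickle.dump(g,open("w6.pkl","wb"))
E
```

```text
clock: 13.75
eef_pos: [505.6, -121.6, 176.1]
tcp_rot: [3.14, -0.784, -0.375]
contact_force: [-6.6, 2.0, -1.0]
opening: 0.005
grasp_force: 2.8
t 13.75 tip [-141.2  -60.7  164.1] tilt 44.9 yaw 2.9 F [-6.9 -0.9 -1. ] q [-0.13  0.14  2.44  3.84  0.27 -2.08]
wrist px of tip, lipL [[-105.80036965  253.47037665]
 [ -70.62747709  262.33081106]]
```

View pics/cs6.png

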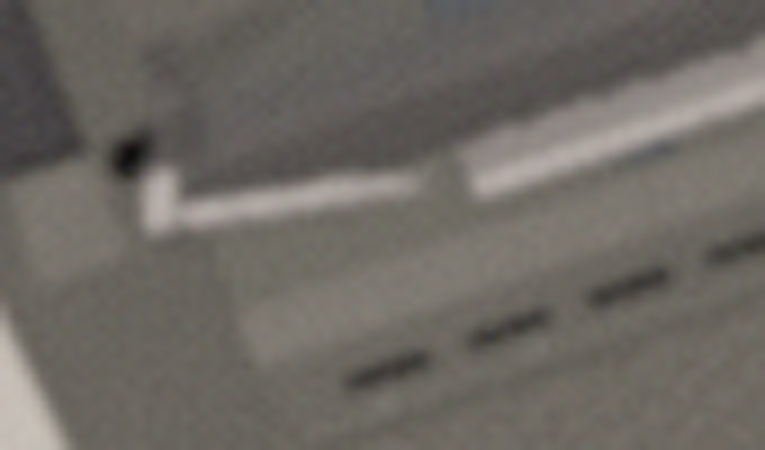

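Run:
```python
from h import *
q=np.load("q.npy"); s,f=pickle.load(open("scene6.pkl","rb"))
cr=lambda u,v:np.array(((u+.5)/9-.5+215,(v+.5)/9-.5+225))
x=-110-q[3]
for n,y,uv in(("L mid",100,cr(473,188)),("L bot",100,cr(474,198)),("tip",108,cr(430,182)),("tipb",108,cr(435,183))):
    z=least_squares(lambda z:proj(f,H(q,[[x,y,z[0]]]))[0]-uv,[150.]); print(n,z.x.round(1),z.fun.round(1))
# lip edge line extended at y=108 for various z versus tip
for z in (185,190,195,200,205): print(z,(((proj(f,H(q,[[x,100,z],[x,108,z]]))-[215,225]+.5)*9-.5)).round(0).tolist())
```

```text
L mid [191.7] [-0.  0.]
L bot [186.7] [ 0.1 -0. ]
tip [201.2] [ 0.4 -0.1]
tipb [200.1] [-0.1  0. ]
185 [[476.0, 201.0], [441.0, 213.0]]
190 [[474.0, 191.0], [439.0, 203.0]]
195 [[471.0, 182.0], [437.0, 193.0]]
200 [[469.0, 172.0], [434.0, 183.0]]
205 [[467.0, 162.0], [432.0, 173.0]]
```

```bash
python3 -m inch '[[0.001,0,-0.001,0,0,0,1],[0.0015,0,-0.0015,0,0,0,1],[0.0015,0,-0.0015,0,0,0,1],[0.001,0,-0.001,0,0,0,1],[0.001,0,-0.001,0,0,0,1],[0,0,0,0,0,0,1],[0,0,0,0,0,0,1],[0,0,0,0,0,0,1]]'
python3 - <<'E'
import cv2,pickle; from rig import r,eyes
s=r.sense(); f=eyes.grab_frame("scene"); pickle.dump((s,f),open("scene7.pkl","wb"))
cv2.imwrite("pics/full7.png",f["img"])
E
python3 plan.py 45 3 -155 -60 150
```

```text
clock: 14.65
eef_pos: [505.8, -121.6, 184.6]
tcp_rot: [3.14, -0.784, -0.375]
contact_force: [-5.9, 2.0, 0.1]
opening: -0.002
grasp_force: 2.7
t 14.7 tip [-141.1  -60.7  172.5] tilt 44.9 yaw 2.9 F [-6.4 -0.3 -1.8] q [-0.13  0.12  2.43  3.92  0.25 -2.16]
[45.0, 3.0, -155.0, -60.0, 150.0] turn [0.  0.1 0. ] (0) shift [-0.0257 -0.0014  0.0061] (27 mm) ik [-0.11  0.17  2.47  3.76  0.32 -1.97] 0.0
```

```bash
python3 -m inch '[[-0.008,0,0,0,0,0,1],[-0.015,0,0,0,0,0,1],[-0.015,0,0,0,0,0,1],[-0.01,0,-0.005,0,0,0,1],[0,0,-0.01,0,0,0,1],[0,0,-0.01,0,0,0,1],[0,0,0,0,0,0,1],[0,0,0,0,0,0,1]]'; python3 plan.py
python3 - <<'E'
import cv2,pickle; from rig import r,eyes; from h import *
s=r.sense(); f=eyes.grab_frame("scene"); pickle.dump((s,f),open("scene8.pkl","wb"))
A=cv2.resize(f["img"][220:275,215:300],None,fx=9,fy=9,interpolation=cv2.INTER_CUBIC)
cv2.imwrite("pics/cs8.png",A)
q=np.load("q.npy"); x=-110-q[3]
fs=[pickle.load(open(f"scene{k}.pkl","rb"))[1] for k in(6,7)]+[f]
T=fs[0]["img"][235:250,262:285]
for g in fs[1:]: 
    m=cv2.matchTemplate(cv2.resize(g["img"],None,fx=4,fy=4,interpolation=cv2.INTER_CUBIC)[900:1020,1000:1200],cv2.resize(fs[0]["img"],None,fx=4,fy=4,interpolation=cv2.INTER_CUBIC)[944:992,1056:1140],cv2.TM_CCOEFF_NORMED)
    _,v,_,l=cv2.minMaxLoc(m); print("shift px",(l[0]+1000-1056)/4,(l[1]+900-944)/4,round(v,2))
print("px per 10mm",proj(f,H(q,[[x,90,200]]))-proj(f,H(q,[[x,90,190]])))
E
```

```text
clock: 15.5
eef_pos: [459.0, -102.9, 169.2]
tcp_rot: [3.141, -0.787, -0.375]
contact_force: [0.4, 0.9, 0.5]
opening: -0.002
grasp_force: 0.0
t 15.5 tip [-191.4  -63.   157.2] tilt 45.1 yaw 2.9 F [0.  1.  0.5] q [-0.08  0.1   2.53  3.84  0.33 -2.03]
shift px -0.5 -2.0 0.98
shift px -0.5 -2.0 0.98
px per 10mm [[-0.44823012 -2.20693778]]
```

View pics/cs8.png

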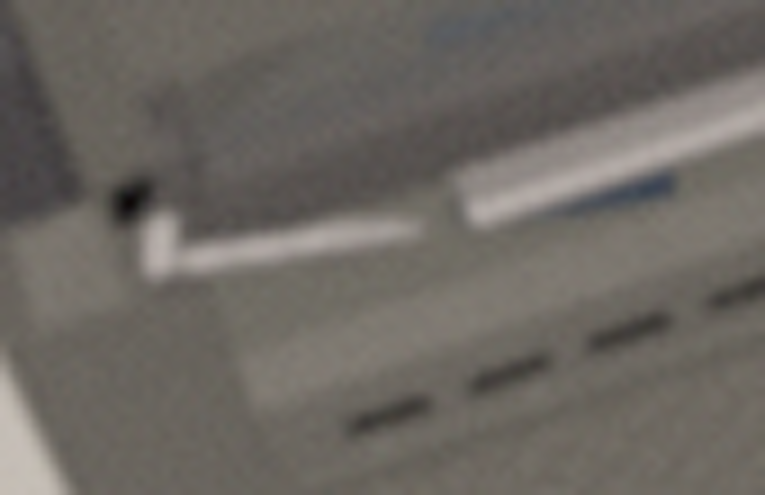

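```bash
python3 -c "
from rig import r; print(r.sign_off())"
```

```text
the job is handed in; nothing more can be done
None
```

I pushed the bolt fully back to its stop, pushed the sash up from beneath its lip until the lip's front edge was level with the pointer tip (within about 2 mm by the camera), withdrew the hand and handed the job in at about 15.5 s; the hand-in returned no verdict.

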